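# Fold a week's pill box shut

### The job

The long pill box has seven little flap lids in a row, each hinged at the same side and standing ajar. Picking nothing up, run the fingertips lightly along the tops of the lids, from the box end where the first lid's hinge lies towards the free edges, so that the lids fold fully shut one after another in that order. Do not press hard, lift the box, push it about or tip it, leave the shaker, dish, glass and mug round it where they stand, and take the hand away at the end.

Things in the scene. Friction and masses are not known exactly. Their poses are not given: they have to be found in the camera images.
- pill_box: Weekly pill box of dark grey plastic with white lids, loose on the table, 0.5 kg, 46 mm wide (its x), 242 mm long (its y), 29 mm high with lids shut. Origin: centre of its underside, z up. Seven open compartments in a row along y, pitch 34 mm, each with a flap lid 44 mm (x) by 32 mm (y) by 3 mm. Shut, all lid tops are flush at 29 mm height. A 5 mm finger tab stands out at each lid's -x edge.
- row_start (a point): Point at the hinge of lid 1, mid-width, at the height of the shut lids' tops, at the box's +y end (118 mm from its centre). Lid k (1 to 7) is hinged at its +y edge, 34*(k-1) mm from here towards row_end; its free edge points to row_end. A fingertip sliding at lid-top height from here to row_end folds the lids down in order 1 to 7.
- row_end (a point): Point at the free edge of lid 7 when shut, mid-width, at the height of the shut lids' tops, at the box's -y end (118 mm from its centre).
- lid1 (a joint): Opening angle of lid 1 (rad): 0 fully shut, growing as the free edge rises; about 0.35 to 0.85 at the start. The hinge is lightly stiff (0.0025 N m, under 1 N at the middle of the lid): the lid stays where it is left and does not spring back.
- lid2 (a joint): Opening angle of lid 2 (rad): 0 fully shut, growing as the free edge rises; about 0.35 to 0.85 at the start. The hinge is lightly stiff (0.0025 N m, under 1 N at the middle of the lid): the lid stays where it is left and does not spring back.
- lid3 (a joint): Opening angle of lid 3 (rad): 0 fully shut, growing as the free edge rises; about 0.35 to 0.85 at the start. The hinge is lightly stiff (0.0025 N m, under 1 N at the middle of the lid): the lid stays where it is left and does not spring back.
- lid4 (a joint): Opening angle of lid 4 (rad): 0 fully shut, growing as the free edge rises; about 0.35 to 0.85 at the start. The hinge is lightly stiff (0.0025 N m, under 1 N at the middle of the lid): the lid stays where it is left and does not spring back.
- lid5 (a joint): Opening angle of lid 5 (rad): 0 fully shut, growing as the free edge rises; about 0.35 to 0.85 at the start. The hinge is lightly stiff (0.0025 N m, under 1 N at the middle of the lid): the lid stays where it is left and does not spring back.
- lid6 (a joint): Opening angle of lid 6 (rad): 0 fully shut, growing as the free edge rises; about 0.35 to 0.85 at the start. The hinge is lightly stiff (0.0025 N m, under 1 N at the middle of the lid): the lid stays where it is left and does not spring back.
- lid7 (a joint): Opening angle of lid 7 (rad): 0 fully shut, growing as the free edge rises; about 0.35 to 0.85 at the start. The hinge is lightly stiff (0.0025 N m, under 1 N at the middle of the lid): the lid stays where it is left and does not spring back.
- salt_shaker: Bystander: salt shaker, 44 mm across, 90 mm high, behind the box (its +x side). Origin: centre of its underside.
- ramekin: Bystander: small white dish, 66 mm across, 34 mm high, behind the box (its +x side). Origin: centre of its underside.
- glass: Bystander: clear drinking glass, 81 mm across, 92 mm high, on the right part of the table. Origin: centre of its underside.
- mug: Bystander: mug, 92 mm by 127 mm with its handle, 95 mm high, on the left part of the table. Origin: centre of its underside.
Not all that is in view belongs to the job. Of the things that look like the pill_box, the larger one is meant.

How it is judged:
By the outcome, as a careful person would: the job done as asked, in the order asked, and still so for the second after the job is handed in, with the robot touching nothing.
It also fails if it takes over 45 s, if anything falls off the work surface, if the arm or the gripper's body presses on something with over 40 N, if the wrist force passes 120 N, or if a joint passes its speed limit or range.

### The arm

A 6-joint arm with a two-finger parallel gripper is mounted at the origin on a cart in front of the work surface, level with it; the furniture and walls round the work are solid. World frame = base frame: x ahead of the robot, y to its left, z up, the work surface at z = 0. Lengths are in m, angles in rad, forces in N, time in s.
With the tool pointing down it reaches from about 0.35 to 0.725 m from the base axis. Payload 6 kg.
Tool frame: the origin (TCP) lies between the finger pads; the fingertips stand 19 mm ahead of it and the grasp point (between the pads) is the TCP (nose_length is the distance from the TCP to the fingertips, in m); z points along the fingers, y is the direction in which the jaws open and shut (so a half turn about z gives the same grasp; the last joint's range is limited). The gripper opens to 85 mm and grips with 20 to 120 N. Pads are 22 mm wide; open, the fingers measure 114 mm over their backs; the gripper's body (76 mm by 85 mm) begins 54 mm behind the grasp point. The pads swing forward as they close: fully open they stand 13 mm farther back than shut.
Start: joints at [1.507, 0.04, 0.085, 0, -1.615, -0.334], TCP at [0.232, 0.553, 0.25] pointing down, gripper open.
Joint ranges: [-2.56, 2.56], [-1.29, 2.01], [-1.08, 1.49], [-3.29, 1.98], [-2.81, -0.18], [-2.99, 2.99]. Speed limits (rad/s): [2.57, 2.57, 3.01, 3.14, 3.14, 3.14].

### API

Orientations are given as a rotation vector (axis times angle).
In Python, from rig import * gives the robot as it stands. The module is installed in compiled form; this text tells all that it offers. Calls block until the motion is done:
- reach(position, orientation): joint-space move of the TCP to a pose.
- movel(position, ori=None, speed=0.15, contact_N=None): straight line of the TCP; ori=None keeps the orientation; speed is the mean speed in m/s. With contact_N (N) it stops when the force on the tool has changed by that much, and returns True; else False.
- goto_joints(angles): joint-space move.
- command_gripper(opening, grasp_force=None): finger opening in m; grasp_force is the grip in N (None keeps the last); returns when the fingers have stopped.
- pause(seconds).
- solve_ik(position, orientation): joint angles nearest the present ones, or None.
- get_obs(): the state.
- snapshot(name): name is "scene" or "side" or "wrist"; returns a dict with "color" (384x512x3 uint8, red, green, blue), "intrinsics" (3x3 intrinsics, pixels), "camera_from_world" (4x4, takes a point from world to camera coordinates). Camera axes: x right, y down, z forward; pixel columns grow to the right and rows downward; lengths in m; the calibration is good to about 2 mm. A picture is of the moment at which its call begins. There is no depth.
A pose or a line that the arm cannot do raises IKError and nothing moves.
- close_job(): hands the job in, once; it reports no verdict.
The state is a dict: "time_s": time; "qpos": joint angles; "joint_velocities": joint speeds; "joint_torque": joint torques, N m; "tcp_pos": TCP position; "orientation": TCP orientation; "contact_force": force on the tool from outside, world axes, zero at the start; "moment": the same for the moment, N m; "width": finger opening in m.
Only numpy, scipy, OpenCV 4.12 (cv2) and the standard library are available. Lean on these libraries where they do the work, as an engineer would, in place of code of your own. Each camera call takes 0.05 s, during which the arm holds its last target.

## Working session

There is one attempt and no reset: what is moved stays moved. The work goes in short steps, each a Python script; the robot and the scene stay as the last script left them, time stands still between calls to the robot, and variables do not carry over. Pictures are saved under pics/ and viewed, and the job is handed in when it is done.

```bash
mkdir -p pics; python3 - <<'E'
from rig import *
import cv2, numpy as np
for n in ["scene","side","wrist"]:
    s=snapshot(n); cv2.imwrite(f"pics/{n}0.png",s["color"][:,:,::-1]); np.savez(f"pics/{n}0.npz",**s)
    print(n,s["intrinsics"].round(1).tolist()); print(s["camera_from_world"].round(3))
o=get_obs(); print({k:np.round(v,3) for k,v in o.items()})
E
```

```text
scene [[372.0, 0.0, 253.9], [0.0, 372.0, 194.4], [0.0, 0.0, 1.0]]
[[-0.626 -0.78  -0.012  0.331]
 [-0.598  0.489 -0.635  0.355]
 [ 0.501 -0.391 -0.772  0.651]
 [ 0.     0.     0.     1.   ]]
side [[371.4, 0.0, 258.8], [0.0, 371.4, 193.9], [0.0, 0.0, 1.0]]
[[ 0.605 -0.796 -0.001 -0.312]
 [-0.68  -0.516 -0.521  0.395]
 [ 0.414  0.316 -0.853  0.804]
 [ 0.     0.     0.     1.   ]]
wrist [[267.5, 0.0, 261.5], [0.0, 267.5, 192.8], [0.0, 0.0, 1.0]]
[[-0.388 -0.922  0.002  0.6  ]
 [-0.883  0.373  0.286 -0.036]
 [-0.264  0.109 -0.958  0.379]
 [ 0.     0.     0.     1.   ]]
{'time_s': np.float64(0.15), 'qpos': array([ 1.507,  0.041,  0.084, -0.   , -1.616, -0.334]), 'joint_velocities': array([ 0.001, -0.001,  0.003,  0.001, -0.001,  0.   ]), 'joint_torque': array([-3.0000e-03, -3.6862e+01,  3.4769e+01,  6.9360e+00, -5.0000e-03,
       -0.0000e+00]), 'tcp_pos': array([0.232, 0.553, 0.249]), 'orientation': array([ 3.078, -0.62 , -0.   ]), 'contact_force': array([ 0.299, -0.002, -0.313]), 'moment': array([-0.05 ,  0.001, -0.038]), 'width': np.float64(0.086)}
```

```bash
ls
```

```text
pics
```

View pics/scene0.png

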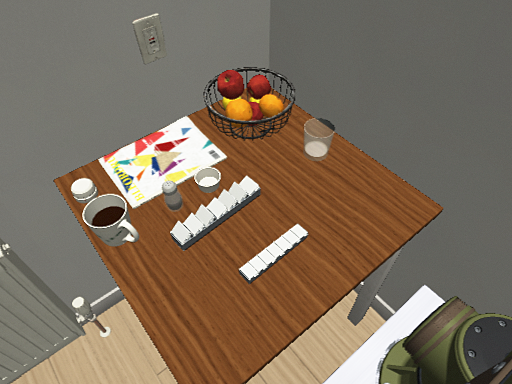

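View pics/side0.png

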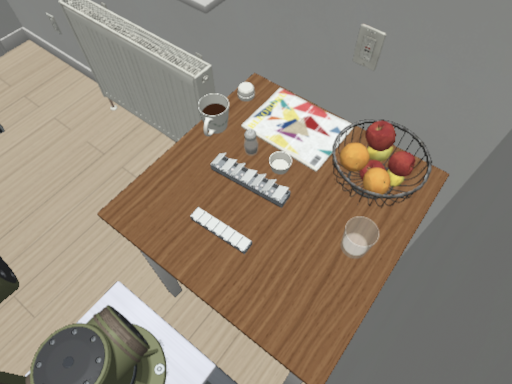

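View pics/wrist0.png

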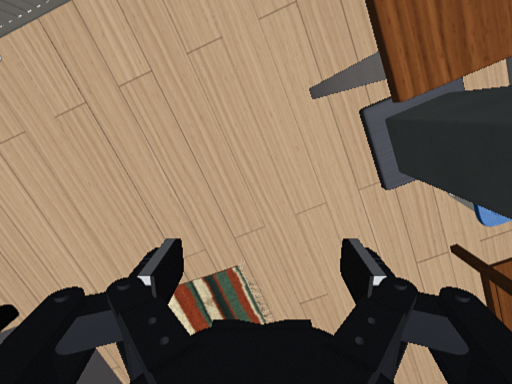

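Two candidates look like the pill box. One is at scene (217,212) / side (250,180): longer, with lids standing ajar and the shaker and dish behind it. The other is at scene (273,253) / side (220,229): shorter, with lids shut. The first fits "larger". I'll confirm with enlarged crops.

```bash
python3 - <<'E'
import cv2
a=cv2.imread("pics/scene0.png")[155:290,150:320]; b=cv2.imread("pics/side0.png")[135:260,180:310]
cv2.imwrite("pics/cropA.png",cv2.resize(a,None,fx=4.5,fy=4.4,interpolation=cv2.INTER_CUBIC))
cv2.imwrite("pics/cropB.png",cv2.resize(b,None,fx=4.5,fy=4.5,interpolation=cv2.INTER_CUBIC))
E
```

```text
(no output)
```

View pics/cropA.png

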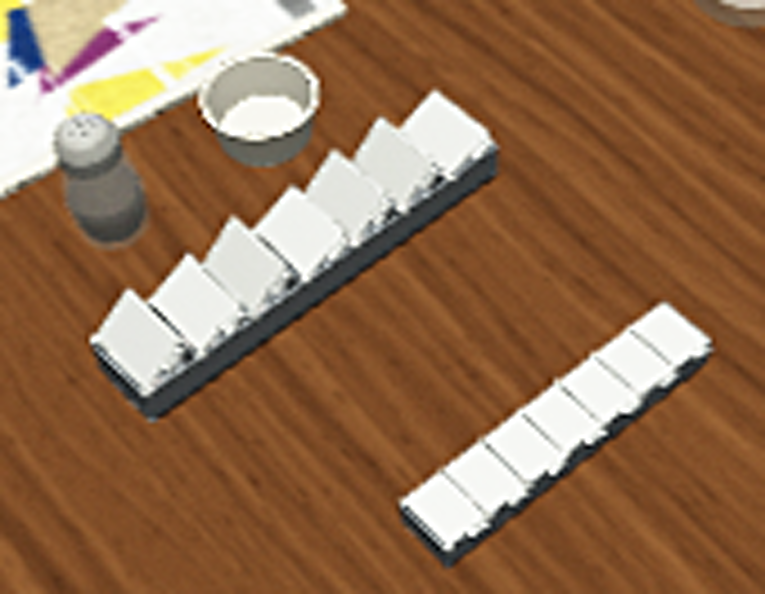

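View pics/cropB.png

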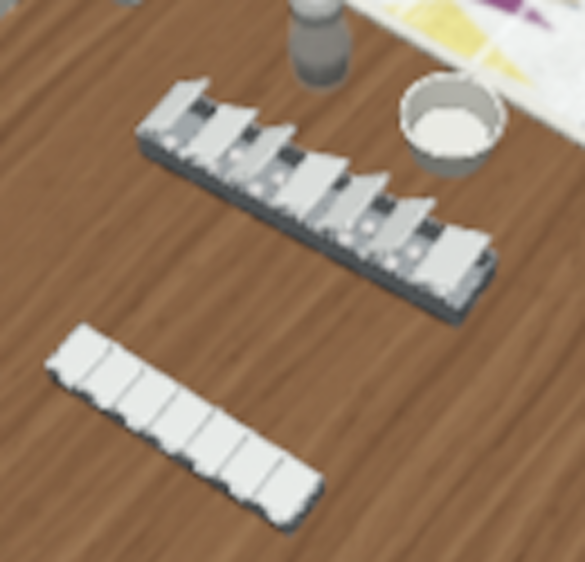

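The crops confirm it: the longer box has its lids ajar, hinged at the left (+y) end. The smaller box is fully shut. Next I'll measure the larger box's bottom outline.

```bash
cat > h.py <<'E'
import numpy as np, cv2
def ray(s,uv,z):
    K=s["intrinsics"];T=s["camera_from_world"];R=T[:3,:3];c=-R.T@T[:3,3]
    uv=np.atleast_2d(np.asarray(uv,float))
    d=(R.T@np.linalg.inv(K)@np.c_[uv,np.ones(len(uv))].T).T
    return c+d*((z-c[2])/d[:,2])[:,None]
def proj(s,P):
    T=s["camera_from_world"];q=(T[:3,:3]@np.atleast_2d(P).T).T+T[:3,3]
    p=(s["intrinsics"]@q.T).T;return p[:,:2]/p[:,2:]
def boxmask(img,seed_roi):
    hsv=cv2.cvtColor(img,cv2.COLOR_RGB2HSV)
    m=((hsv[...,1]<90)).astype(np.uint8)*255
    x0,y0,x1,y1=seed_roi;k=np.zeros_like(m);k[y0:y1,x0:x1]=m[y0:y1,x0:x1]
    cs,_=cv2.findContours(k,cv2.RETR_EXTERNAL,cv2.CHAIN_APPROX_NONE)
    return max(cs,key=cv2.contourArea)
E
python3 - <<'E'
from h import *
rois={"scene":(165,172,268,255),"side":(203,148,296,210)}
for n in rois:
    s=dict(np.load(f"pics/{n}0.npz")); img=s["color"]
    c=boxmask(img,rois[n]); h=cv2.convexHull(c)
    ap=cv2.approxPolyDP(h,1.5,True)[:,0]
    P=ray(s,ap,0.0)
    print(n,cv2.contourArea(c)); 
    for a,p in zip(ap,P): print(a,p.round(4))
    o=img[:,:,::-1].copy(); cv2.drawContours(o,[c],-1,(0,0,255),1)
    x0,y0,x1,y1=rois[n]; cv2.imwrite(f"pics/m_{n}.png",cv2.resize(o[y0-10:y1+10,x0-10:x1+10],None,fx=6,fy=6,interpolation=0))
E
```

```text
scene 2296.0
[260 188] [ 0.5752 -0.0573  0.    ]
[257 196] [ 0.5594 -0.0344  0.    ]
[184 250] [0.5416 0.194  0.    ]
[172 238] [0.5869 0.1986 0.    ]
[170 231] [0.6069 0.1921 0.    ]
[177 221] [0.6214 0.1641 0.    ]
[234 181] [ 0.6373 -0.0197  0.    ]
[246 175] [ 0.634  -0.0573  0.    ]
side 1606.0
[210 163] [0.5555 0.2123 0.    ]
[219 153] [0.6    0.2153 0.    ]
[226 152] [0.6157 0.2009 0.    ]
[289 187] [ 0.6277 -0.0224 -0.    ]
[289 196] [ 0.6032 -0.0395  0.    ]
[280 207] [ 0.5591 -0.0399  0.    ]
[213 170] [ 0.5417  0.1886 -0.    ]
```

View pics/m_scene.png

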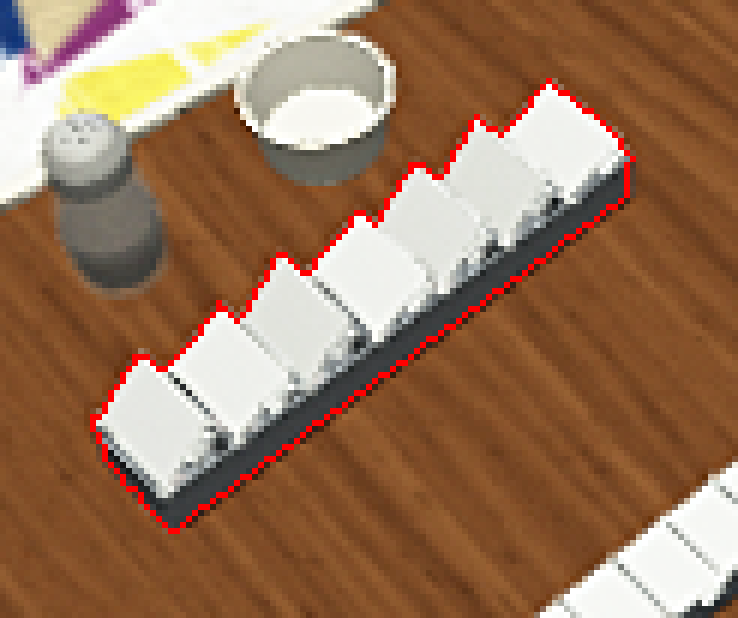

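View pics/m_side.png

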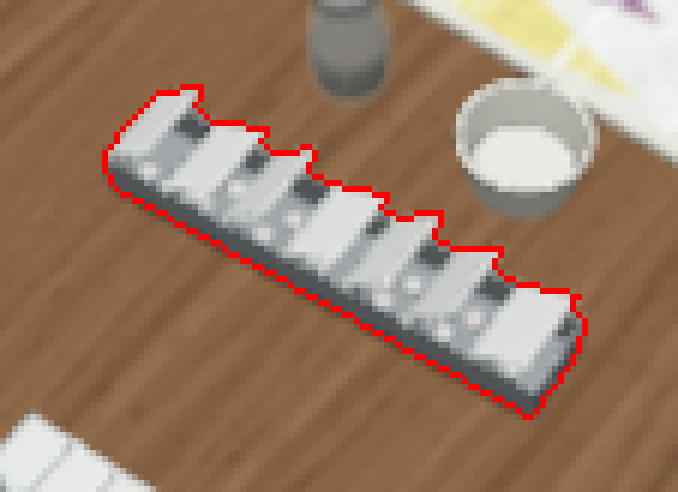

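```bash
python3 - <<'E'
from h import *
rois={"scene":(165,172,268,255),"side":(203,148,296,210)}
segs={"scene":[("front",(186,248),(256,197)),("pyend",(174,239),(183,248))],
      "side":[("front",(216,172),(278,206)),("myend",(281,206),(288,197))]}
for n in rois:
    s=dict(np.load(f"pics/{n}0.npz")); c=boxmask(s["color"],rois[n])[:,0].astype(float)
    for name,a,b in segs[n]:
        a=np.array(a,float);b=np.array(b,float);L=np.linalg.norm(b-a);t=(b-a)/L;nn=np.array([-t[1],t[0]])
        q=c-a;k=(abs(q@nn)<2.5)&(q@t>0)&(q@t<L)
        # push out half a pixel away from centroid
        sg=np.sign((c.mean(0)-a)@nn); pts=c[k]-0.5*sg*nn
        P=ray(s,pts,0.0)[:,:2]; vx,vy,x0,y0=cv2.fitLine(P.astype(np.float32),cv2.DIST_HUBER,0,.01,.01).ravel()
        print(n,name,k.sum(),"dir",np.round(np.degrees(np.arctan2(vy,vx)),2),"pt",round(x0,4),round(y0,4))
    for nm,uv,z in {"scene":[("shaker base",(175,208),0),("ramekin",(207,190),0),("mug",(112,240),0)],"side":[("shaker",(251,153),0),("ramekin",(280,172),0),("mug",(213,128),0)]}[n]:
        print(nm,ray(s,uv,z)[0].round(3))
E
```

```text
scene front 69 dir -85.68 pt 0.5499 0.082
scene pyend 10 dir 2.83 pt 0.565 0.1985
shaker base [0.659 0.147 0.   ]
ramekin [0.657 0.053 0.   ]
mug [0.671 0.31  0.   ]
side front 62 dir -85.57 pt 0.5505 0.069
side myend 9 dir 3.2 pt 0.5802 -0.0429
shaker [ 0.658  0.138 -0.   ]
ramekin [0.655 0.028 0.   ]
mug [ 0.664  0.295 -0.   ]
```

Box centre is about (0.573, 0.078) with yaw about +4.4°. The measured length of 241.9 mm matches 242 mm, and both views agree within 1 mm. I'll shut the gripper, hover over the row start and check with the wrist view.

```bash
cat >> h.py <<'E'
from scipy.spatial.transform import Rotation as Ro
yaw=np.radians(4.38); C=np.array([.5730,.0779]); bx=np.array([np.cos(yaw),np.sin(yaw)]); by=np.array([-np.sin(yaw),np.cos(yaw)])
def P(yb,z,xb=0.0): return np.r_[C+bx*xb+by*yb,z]
def ori(sgn=1):  # tool y along sgn*box x, z down
    y=np.r_[sgn*bx,0];z=np.array([0,0,-1.]);return Ro.from_matrix(np.c_[np.cross(y,z),y,z]).as_rotvec()
E
python3 - <<'E'
from rig import *
from h import *
for s in (1,-1):
    for yb in (.125,-.115): print(s,yb,np.round(solve_ik(P(yb,.05),ori(s)),2) if solve_ik(P(yb,.05),ori(s)) is not None else None)
try: print(nose_length)
except Exception as e: print(e)
E
```

```text
1 0.125 [ 0.68  0.11 -0.21  0.   -1.25  2.54]
1 -0.115 [ 0.28  0.07 -0.26  0.   -1.25  2.94]
-1 0.125 [ 0.68  0.11 -0.21  0.   -1.25 -0.6 ]
-1 -0.115 [ 0.28  0.07 -0.26  0.   -1.25 -0.2 ]
0.019
```

```bash
python3 - <<'E'
from rig import *
from h import *
command_gripper(0.0)
reach(P(.125,.16),ori(-1))
s=snapshot("wrist"); np.savez("pics/wrist1.npz",**s)
o=s["color"][:,:,::-1].copy()
for k in range(8):
    u=proj(s,P(.118-.034*k if k<7 else -.118,.029))[0]; cv2.circle(o,tuple(int(v) for v in u.round()),3,(0,0,255),1)
for a,b in ((.023,.121),(-.023,.121),(-.023,-.121),(.023,-.121)):
    u=proj(s,P(b,.0,a))[0]; cv2.circle(o,tuple(int(v) for v in u.round()),3,(255,0,0),1)
cv2.imwrite("pics/wrist1.png",cv2.resize(o,(768,576)))
s=snapshot("scene"); cv2.imwrite("pics/scene1.png",s["color"][:,:,::-1])
ob=get_obs(); print({k:np.round(ob[k],4) for k in("time_s","tcp_pos","orientation","contact_force","width")}, ori(-1))
E
```

```text
{'time_s': np.float64(2.8), 'tcp_pos': array([0.5632, 0.2035, 0.1603]), 'orientation': array([-2.3062e+00,  2.1327e+00, -1.0000e-04]), 'contact_force': array([ 0.6319,  0.5255, -0.4193]), 'width': np.float64(-0.0)} [ 2.30470777 -2.13493009  0.        ]
```

View pics/wrist1.png

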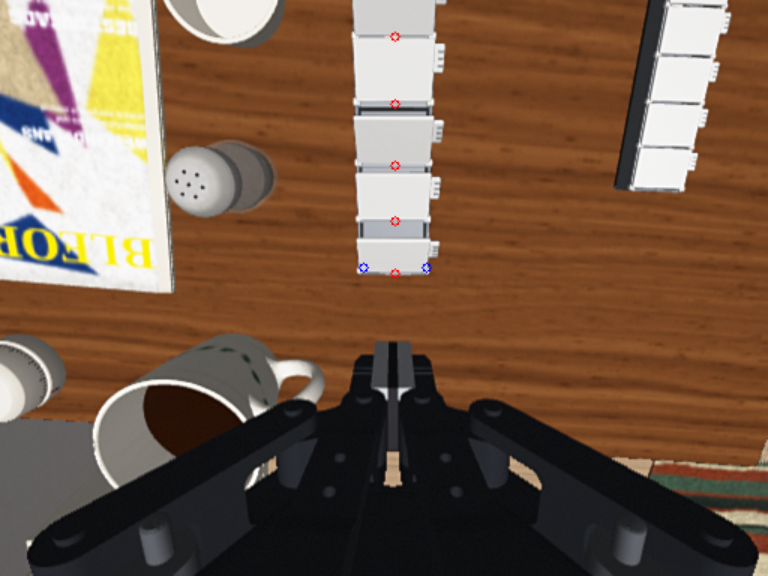

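View pics/scene1.png

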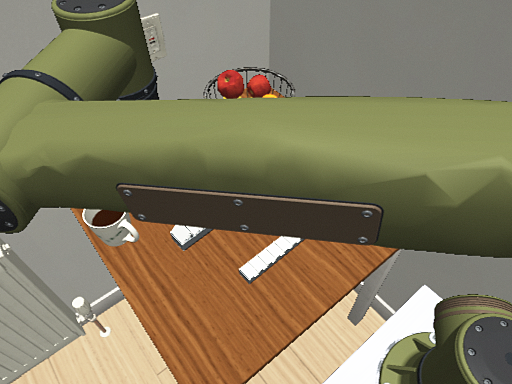

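The wrist view shows the box in the right place: the projected hinge points fall on the hinge lines at x≈395 px, and the end corners at (363,268) and (427,268) match. The gripper linkage spreads sideways towards the 90 mm shaker at (205,180). So I'll turn the jaws to lie along the row, after checking tip thickness and camera clearance.

```bash
python3 - <<'E'
from rig import *
from h import *
s=dict(np.load("pics/wrist1.npz"));T=s["camera_from_world"];c=-T[:3,:3].T@T[:3,3]
ob=get_obs();R=Ro.from_rotvec(ob["orientation"]).as_matrix();t=np.array(ob["tcp_pos"])
print("cam in tool",(R.T@(c-t)).round(3))
tip=t+R@[0,0,.019]
print("tip px*1.5",proj(s,tip)*1.5,[ (proj(s,t+R@np.array(v))*1.5).round(0).tolist() for v in ([-.011,0,.019],[.011,0,.019],[0,.0145,.019],[0,-.0145,.019],[0.011,.0145,.019],[0.011,-.0145,.019],[-0.011,-.0145,.019])])
def o2(sg):
    y=np.r_[sg*by,0];z=np.array([0,0,-1.]);return Ro.from_matrix(np.c_[np.cross(y,z),y,z])
for sg in(1,-1):
    o=o2(sg); print(sg,"cam pos",(P(.125,.05)+o.as_matrix()@(R.T@(c-t))).round(3)); 
    for yb in(.135,-.12): print(np.round(solve_ik(P(yb,.05),o.as_rotvec()),2))
W=dict(np.load("pics/scene0.npz")); print("mug handle",ray(W,(137,235),.05).round(3), "mug body right", ray(W,(130,205),.09).round(3))
E
```

```text
cam in tool [ 0.073 -0.002 -0.123]
tip px*1.5 [[396.48004566 364.7345006 ]] [[[396.0, 390.0]], [[397.0, 339.0]], [[434.0, 365.0]], [[359.0, 365.0]], [[434.0, 339.0]], [[359.0, 339.0]], [[360.0, 390.0]]]
1 cam pos [0.491 0.195 0.173]
[ 0.69  0.11 -0.21 -0.   -1.25 -2.19]
[ 0.27  0.07 -0.26 -0.   -1.25 -1.77]
-1 cam pos [0.636 0.21  0.173]
[ 0.69  0.11 -0.21  0.   -1.25  0.95]
[ 0.27  0.07 -0.26  0.   -1.25  1.38]
mug handle [[0.609 0.264 0.05 ]] mug body right [[0.659 0.243 0.09 ]]
```

```bash
python3 - <<'E'
import cv2
i=cv2.imread("pics/wrist1.png")[330:500,300:490]; cv2.imwrite("pics/tip.png",cv2.convertScaleAbs(cv2.resize(i,None,fx=3.5,fy=3.5),alpha=1.5,beta=40))
E
```

```text
(no output)
```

View pics/tip.png

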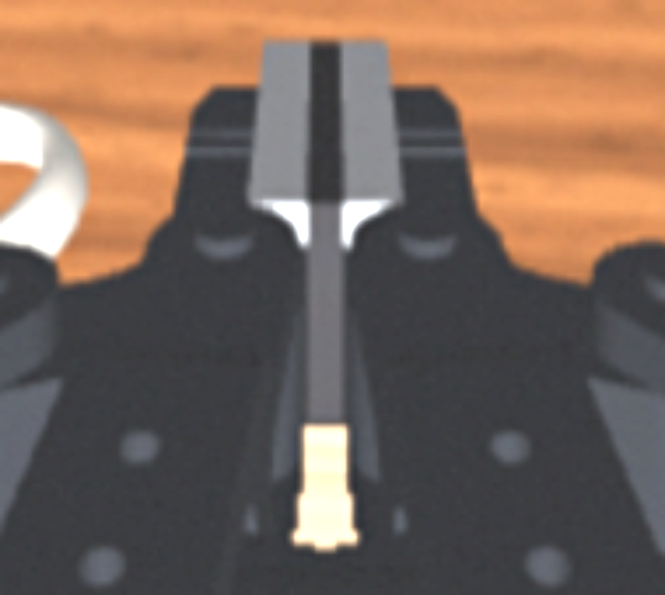

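```bash
cat >> h.py <<'E'
def o2(sg=1):
    y=np.r_[sg*by,0];z=np.array([0,0,-1.]);return Ro.from_matrix(np.c_[np.cross(y,z),y,z]).as_rotvec()
E
python3 - <<'E'
from rig import *
from h import *
reach(P(.1215,.12),o2())
movel(P(.1215,.056),speed=.08)
pause(.3); a=get_obs()
r=movel(P(.1215,.0455),speed=.01,contact_N=1.5)
b=get_obs()
for o in(a,b): print({k:np.round(o[k],4) for k in("time_s","tcp_pos","contact_force","moment")})
print(r)
pause(.3); o=get_obs(); print({k:np.round(o[k],4) for k in("time_s","tcp_pos","contact_force")})
s=snapshot("side"); cv2.imwrite("pics/side2.png",cv2.resize(s["color"][120:240,180:320,::-1],None,fx=5,fy=5,interpolation=2))
E
```

```text
{'time_s': np.float64(5.45), 'tcp_pos': array([0.5639, 0.1991, 0.0564]), 'contact_force': array([ 0.0715, -0.0549,  0.4853]), 'moment': array([-0.0271, -0.0393,  0.0285])}
{'time_s': np.float64(6.15), 'tcp_pos': array([0.5636, 0.1989, 0.0488]), 'contact_force': array([ 0.8001, -0.5267,  0.4662]), 'moment': array([-0.0883, -0.2445,  0.0608])}
True
{'time_s': np.float64(6.45), 'tcp_pos': array([0.5634, 0.1988, 0.0486]), 'contact_force': array([ 0.7603, -0.8734,  0.3258])}
```

View pics/side2.png

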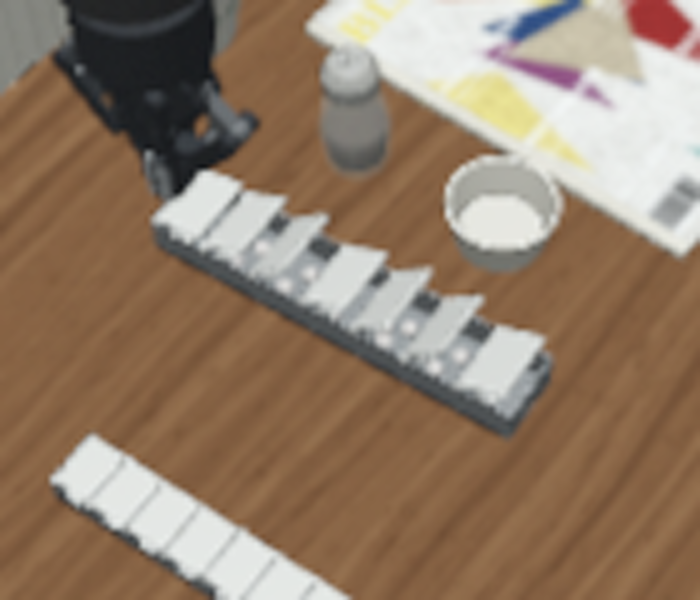

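Lid 1 is folding under the tip and the others are untouched. I'll slide the first segment at lid-top height with a force guard.

```bash
python3 - <<'E'
from rig import *
from h import *
for yb in (.110,.098,.084):
    r=movel(P(yb,.0478),speed=.03,contact_N=5)
    o=get_obs(); print(r,yb,{k:np.round(o[k],4) for k in("time_s","tcp_pos","contact_force")})
s=snapshot("side"); cv2.imwrite("pics/side3.png",cv2.resize(s["color"][120:240,180:320,::-1],None,fx=5,fy=5,interpolation=2))
E
```

```text
False 0.11 {'time_s': np.float64(7.025), 'tcp_pos': array([0.5649, 0.1872, 0.0482]), 'contact_force': array([ 0.3916, -0.6162,  2.5533])}
False 0.098 {'time_s': np.float64(7.575), 'tcp_pos': array([0.5657, 0.1753, 0.0481]), 'contact_force': array([0.5901, 0.4826, 5.6049])}
False 0.084 {'time_s': np.float64(8.1917), 'tcp_pos': array([0.5668, 0.1617, 0.0481]), 'contact_force': array([-0.7405,  1.7787,  5.1363])}
```

View pics/side3.png

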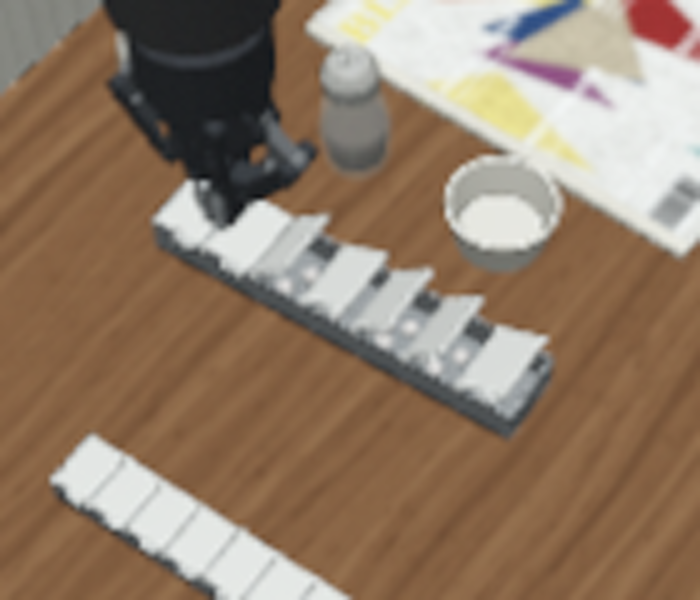

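Lid 1 is flat, lid 2 is nearly shut and the box hasn't moved. Vertical force is about 5 N, so I'll ease up 0.2 mm and carry on.

```bash
python3 - <<'E'
from rig import *
from h import *
for yb in (.070,.056,.042,.028,.014,0):
    r=movel(P(yb,.0480),speed=.035,contact_N=6)
    o=get_obs(); print(r,yb,{k:np.round(o[k],4) for k in("time_s","tcp_pos","contact_force")})
    if r: break
s=snapshot("side"); cv2.imwrite("pics/side4.png",cv2.resize(s["color"][120:240,180:320,::-1],None,fx=5,fy=5,interpolation=2))
E
```

```text
False 0.07 {'time_s': np.float64(8.7917), 'tcp_pos': array([0.5677, 0.1472, 0.0481]), 'contact_force': array([-0.0396,  1.4366,  5.1503])}
False 0.056 {'time_s': np.float64(9.3417), 'tcp_pos': array([0.5688, 0.1333, 0.0481]), 'contact_force': array([-0.4318,  1.0638,  4.865 ])}
False 0.042 {'time_s': np.float64(9.8917), 'tcp_pos': array([0.5699, 0.1195, 0.0481]), 'contact_force': array([-0.2447,  2.3196,  5.2007])}
False 0.028 {'time_s': np.float64(10.4417), 'tcp_pos': array([0.5709, 0.1055, 0.0481]), 'contact_force': array([0.4022, 2.654 , 5.3964])}
False 0.014 {'time_s': np.float64(10.9917), 'tcp_pos': array([0.572 , 0.0916, 0.0481]), 'contact_force': array([1.2103, 1.9257, 5.4565])}
False 0 {'time_s': np.float64(11.5417), 'tcp_pos': array([0.573 , 0.0776, 0.0481]), 'contact_force': array([0.7418, 1.6086, 4.7616])}
```

View pics/side4.png

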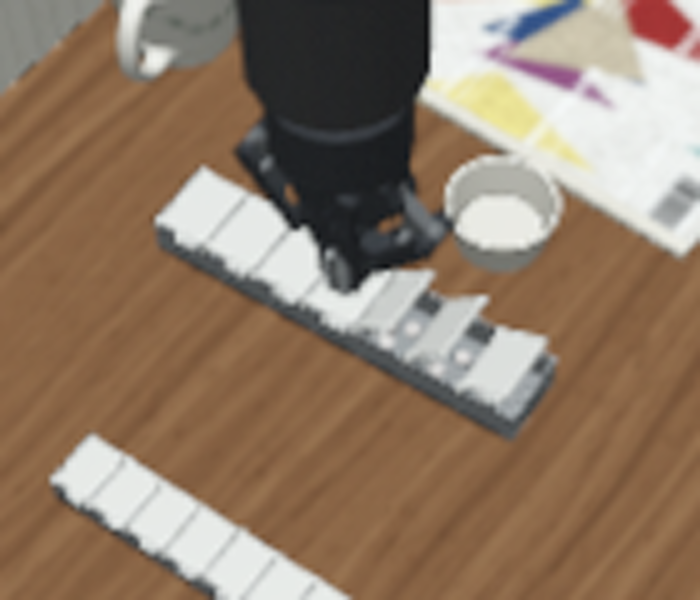

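Lids 1–3 are shut. The box may have crept 1–2 mm along the slide: its left corner went from (155,232) to (158,235) in the 5x crop. I'll press more lightly.

```bash
python3 - <<'E'
from rig import *
from h import *
movel(P(0,.0484),speed=.01); o=get_obs(); print({k:np.round(o[k],4) for k in("time_s","tcp_pos","contact_force")})
for yb in (-.008,-.016):
    r=movel(P(yb,.0484),speed=.03,contact_N=6)
    o=get_obs(); print(r,yb,{k:np.round(o[k],4) for k in("time_s","tcp_pos","contact_force")})
    if r: break
s=snapshot("side"); cv2.imwrite("pics/side5.png",cv2.resize(s["color"][120:240,180:320,::-1],None,fx=5,fy=5,interpolation=2))
E
```

```text
{'time_s': np.float64(11.8417), 'tcp_pos': array([0.5729, 0.0775, 0.0482]), 'contact_force': array([ 0.749 , -0.5638,  4.1739])}
False -0.008 {'time_s': np.float64(12.2583), 'tcp_pos': array([0.5734, 0.0693, 0.0481]), 'contact_force': array([-0.3489, -0.4132,  2.5527])}
False -0.016 {'time_s': np.float64(12.675), 'tcp_pos': array([0.5741, 0.0615, 0.0482]), 'contact_force': array([ 1.0106, -0.1685,  1.6969])}
```

View pics/side5.png

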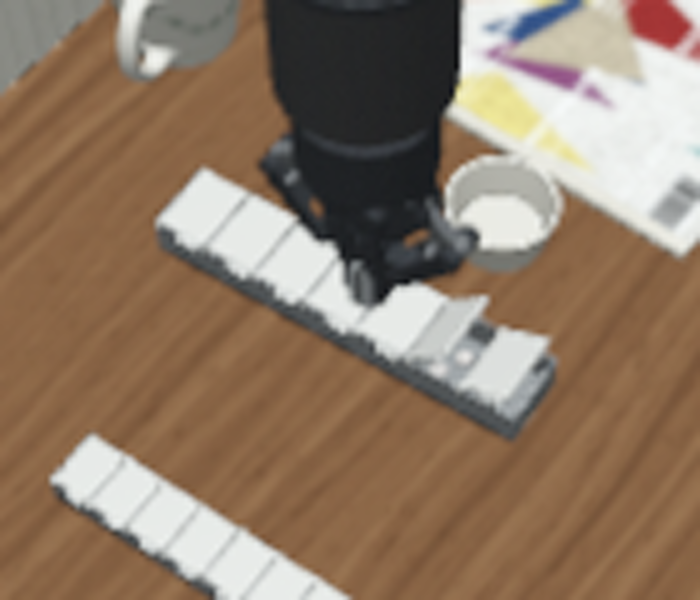

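The load has dropped to about 1.7 N and the box is holding still. I'll continue at this height to the row end.

```bash
python3 - <<'E'
from rig import *
from h import *
for yb in np.arange(-.030,-.119,-.0147):
    r=movel(P(yb,.0484),speed=.035,contact_N=6)
    o=get_obs(); print(r,round(yb,3),{k:np.round(o[k],4) for k in("time_s","tcp_pos","contact_force")})
    if r: break
s=snapshot("side"); cv2.imwrite("pics/side6.png",cv2.resize(s["color"][120:240,180:320,::-1],None,fx=5,fy=5,interpolation=2))
E
```

```text
False -0.03 {'time_s': np.float64(13.275), 'tcp_pos': array([0.5751, 0.0476, 0.0482]), 'contact_force': array([-0.3348, -1.0925,  0.0076])}
False -0.045 {'time_s': np.float64(13.8417), 'tcp_pos': array([0.5764, 0.0332, 0.0484]), 'contact_force': array([-0.1677, -0.0197, -0.129 ])}
False -0.059 {'time_s': np.float64(14.4083), 'tcp_pos': array([0.5775, 0.0184, 0.0484]), 'contact_force': array([-0.7785, -0.3141,  0.1318])}
False -0.074 {'time_s': np.float64(14.975), 'tcp_pos': array([0.5786, 0.0038, 0.0484]), 'contact_force': array([0.2773, 0.208 , 0.6177])}
False -0.089 {'time_s': np.float64(15.5417), 'tcp_pos': array([ 0.5798, -0.0109,  0.0484]), 'contact_force': array([-0.4296,  0.1359,  0.7949])}
False -0.103 {'time_s': np.float64(16.1083), 'tcp_pos': array([ 0.5809, -0.0255,  0.0483]), 'contact_force': array([-0.4562, -0.446 , -0.4888])}
False -0.118 {'time_s': np.float64(16.675), 'tcp_pos': array([ 0.582 , -0.0401,  0.0484]), 'contact_force': array([-0.1826,  0.0212,  0.4169])}
```

View pics/side6.png

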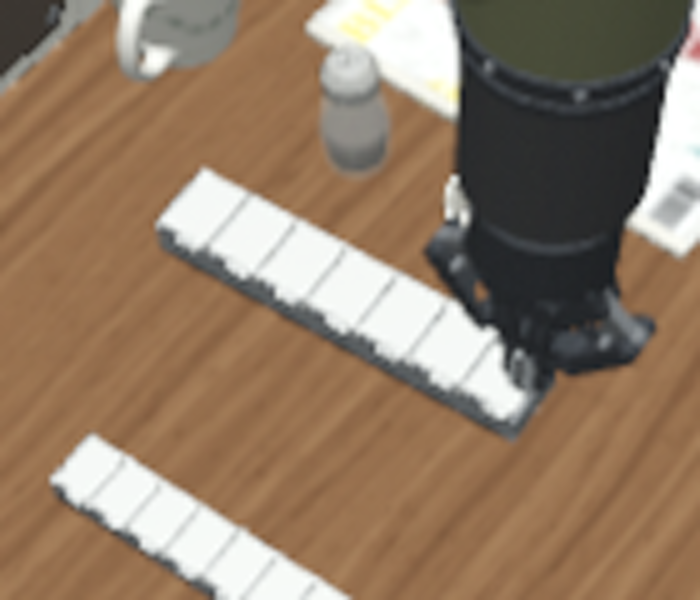

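All seven lids look shut. The last three were swept at near-zero load, so I'll give each a gentle vertical touch (no sideways push) near its free edge, in order 5, 6, 7. Then I'll retreat and look.

```bash
python3 - <<'E'
from rig import *
from h import *
z=.0484; 
movel(P(-.118,.054),speed=.05)
for yb in(-.046,-.080,-.113):
    movel(P(yb,.054),speed=.1)
    movel(P(yb,.0495),speed=.03)
    r=movel(P(yb,.0478),speed=.01,contact_N=4); o=get_obs(); print(r,yb,{k:np.round(o[k],4) for k in("time_s","tcp_pos","contact_force")})
    movel(P(yb,.054),speed=.03)
movel(P(-.113,.16),speed=.1)
s=snapshot("wrist"); cv2.imwrite("pics/wrist7.png",s["color"][:,:,::-1])
q=list(get_obs()["qpos"]); q0=[1.507,0.04,0.085,0,-1.615,-0.334]
movel(P(-.113,.25),speed=.12)
goto_joints(q0)
for n in("scene","side"):
    s=snapshot(n); np.savez(f"pics/{n}7.npz",**s)
a=cv2.imread("pics/scene0.png");s7=np.load("pics/scene7.npz")["color"][:,:,::-1]
cv2.imwrite("pics/scene7.png",cv2.resize(s7[140:270,150:320],None,fx=4.5,fy=4.5,interpolation=2))
s7=np.load("pics/side7.npz")["color"][:,:,::-1]
cv2.imwrite("pics/side7.png",cv2.resize(s7[120:240,180:320],None,fx=5,fy=5,interpolation=2))
print(get_obs()["time_s"])
E
```

```text
True -0.046 {'time_s': np.float64(18.4), 'tcp_pos': array([0.5767, 0.0318, 0.0481]), 'contact_force': array([-0.4143,  0.5052,  4.3428])}
True -0.08 {'time_s': np.float64(19.8167), 'tcp_pos': array([ 0.5793, -0.0016,  0.0481]), 'contact_force': array([-0.6662,  0.933 ,  3.9907])}
True -0.113 {'time_s': np.float64(21.2333), 'tcp_pos': array([ 0.5819, -0.0345,  0.0481]), 'contact_force': array([-1.4353,  0.7359,  3.8271])}
26.3
```

View pics/scene7.png

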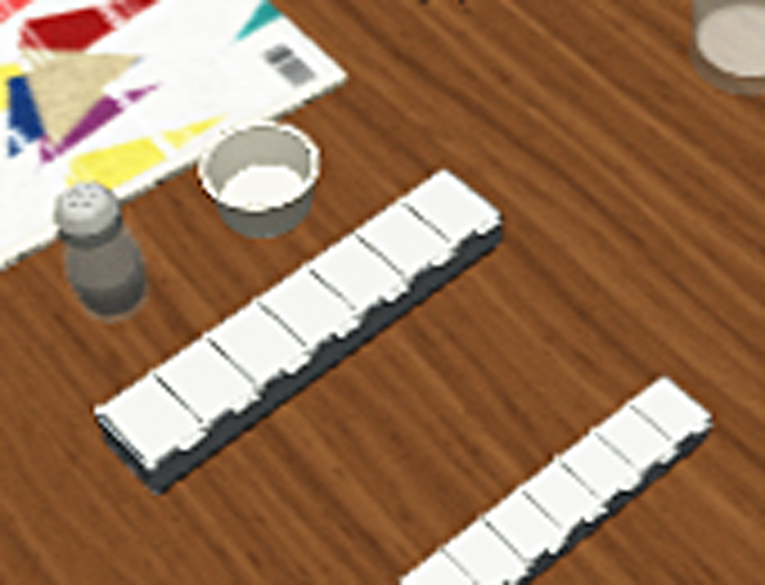

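View pics/side7.png

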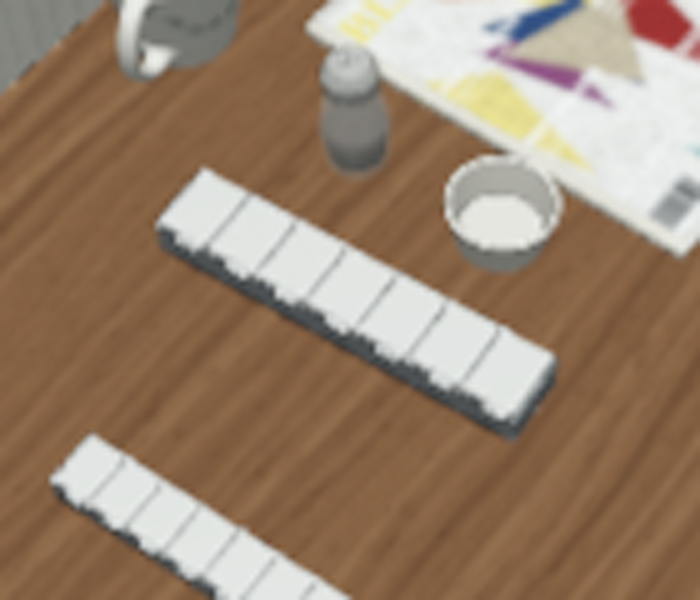

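```bash
python3 - <<'E'
from h import *
rois={"scene":(165,172,268,255),"side":(203,148,296,212)}
segs={"scene":[("front",(186,248),(256,197)),("pyend",(174,239),(183,248))],
      "side":[("front",(216,172),(278,206)),("myend",(281,206),(288,197))]}
for n in rois:
  for t_ in "07":
    s=dict(np.load(f"pics/{n}{t_}.npz")); c=boxmask(s["color"],rois[n])[:,0].astype(float)
    for name,a,b in segs[n]:
        a=np.array(a,float);b=np.array(b,float);L=np.linalg.norm(b-a);t=(b-a)/L;nn=np.array([-t[1],t[0]])
        q=c-a;k=(abs(q@nn)<2.5)&(q@t>0)&(q@t<L)
        sg=np.sign((c.mean(0)-a)@nn); Q=ray(s,c[k]-0.5*sg*nn,0.0)[:,:2].mean(0)
        print(n,t_,name,k.sum(),"xb,yb mm",((Q-C)@np.c_[bx,by]*1000).round(1))
  d=cv2.absdiff(np.load(f"pics/{n}0.npz")["color"],np.load(f"pics/{n}7.npz")["color"]).max(2)
  cs,_=cv2.findContours((d>30).astype(np.uint8),0,1); print([cv2.boundingRect(x) for x in cs if cv2.contourArea(x)>4])
E
```

```text
scene 0 front 69 xb,yb mm [-22.7   5.9]
scene 0 pyend 10 xb,yb mm [  1.2 120.9]
scene 7 front 69 xb,yb mm [-22.5   5.8]
scene 7 pyend 9 xb,yb mm [  1.3 117.9]
[(170, 197, 50, 54), (218, 175, 44, 42)]
side 0 front 62 xb,yb mm [-23.1  -7.2]
side 0 myend 9 xb,yb mm [  -2.1 -121. ]
side 7 front 62 xb,yb mm [-23.   -7.1]
side 7 myend 11 xb,yb mm [  -1.8 -124.1]
[(276, 190, 15, 17), (282, 185, 7, 4), (262, 183, 17, 15), (270, 179, 7, 3), (251, 173, 18, 20), (242, 169, 17, 18), (231, 162, 18, 19), (210, 152, 29, 24), (0, 125, 5, 9), (0, 114, 4, 10)]
```

Both views show all seven lids flat and nothing else moved. The box shifted about 3 mm along its length, and pushing it back would only disturb it more. Handing in.

```bash
python3 - <<'E'
from rig import *
close_job()
E
```

```text
the job is handed in; nothing more can be done
```

All seven lids of the larger pill box are folded shut, in order 1 to 7. I swept the closed fingertips once along the tops, then gave lids 5, 6 and 7 one light vertical touch each. The hand is back at its start pose, and the job was handed in about 26 s into the 45 s.

**Checks that passed:** the final scene and side views show every lid flat. The shaker, dish, glass, mug and smaller box are where they stood. The vertical force stayed below 6 N in every reading.

**One shortfall:** the box crept about 3 mm towards row_end. It happened over the first lids, where I pressed at about 5 N before easing off. It did not shift sideways or turn. I left it there, since pushing it back would have disturbed it more.

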